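# Lock the sample cutter's lid with its spring cotter

## Robot

A 6-joint arm with a two-finger parallel gripper is mounted at the origin on the work surface. World frame = base frame: x ahead of the robot, y to its left, z up, the work surface at z = 0. Lengths are in mm, angles in rad, forces in N, time in s.
With the tool pointing down it reaches from about 300 to 1000 mm from the base axis. Payload 5.1 kg.
Tool frame: the origin (TCP) lies midway between the tips of the shut fingers; the grasp point (between the pads) lies 19 mm behind it; z points along the fingers, y is the direction in which the jaws open and shut (so a half turn about z gives the same grasp; the last joint's range is limited). The gripper opens to 95 mm and grips with 3 to 60 N. Pads are 20 mm wide; open, the fingers measure 119 mm over their backs; the gripper's body (75 mm by 180 mm) begins 59 mm behind the grasp point.
Start: joints at [-1.239, 0.124, 1.65, -0, 1.367, -0.083], TCP at [261.922, -594.879, 214.656] pointing down, gripper open.
Joint ranges: [-2.61, 2.61], [-1.02, 2.33], [0.03, 2.71], [-1.35, 4.49], [0.32, 2.68], [-2.91, 2.91]. Speed limits (rad/s): [2.57, 2.57, 3.14, 3.14, 3.14, 3.14].

## Interface

Orientations are given as a 3x3 rotation matrix whose columns are the frame's x, y, z axes.
In Python, from rig import get_obs, imaging, order, finder gives the robot as it stands.
- The arm moves only by the shell command python3 -m creep 'ROWS' [FORCE]. ROWS is text: rows parted by semicolons, each of 5 numbers parted by spaces: the opening, from 0 (shut) to 1 (fully open), then the shift along the tool's x, y, z each as a share of 0.2 m, from -1 to 1, then the turn about the tool's z as a share of pi/2 rad, from -1 to 1. A call has 1 to 8 rows; each row is the pose to reach, as a shift and turn from the pose measured when the call began, along the tool's axes at that moment; what a row does not reach only later rows make up. A row lasts 1/8 s, in which the tool goes at most 62.5 mm and 10.7 degrees, less where a joint would pass 70% of its speed; a pose out of reach is approached as far as the arm can. A call with a number of a shift or a turn outside -1 to 1 is refused whole. A call with a gripper value outside its range is refused whole. The fingers move at their own pace and stop on an object; FORCE is the grip in N (left out, the last holds). Time passes only in rows, so rows that repeat a pose let the fingers close. It gives the time, the measured TCP pose, the force and the opening at its end, in the units of the state.
- get_obs(): the state, without advancing time (a new reading comes with each control period).
- imaging.get_image(name): name is "scene" or "top" or "wrist"; returns the picture (420x560x3 uint8, blue, green, red); there is no depth.
- imaging.get_calibration(name): a dict with "fx", "fy", "cx", "cy" (pixels), "world_from_camera" (4x4, takes a point from camera to world coordinates). Camera axes: x right, y down, z forward; pixel columns grow to the right and rows downward; lengths in mm; the calibration is good to about 2 mm. A picture is of the moment at which its call begins: read the wrist's pose just before it. get_calibration takes no time and is no camera call; for the wrist camera it gives the pose at the moment of the call.
- order.close_job(): hands the job in, once; it reports no verdict.
Trained networks look in the newest picture that a camera, given by its name, has taken for a name from the list of things; names that differ only in an ending like _2 or _b are one class to them, and where a whole thing is asked for, a point or a joint stands for the part that bears it (a point fixed in the world has none). Each returns a list of dicts, best first, with "confidence" (0 to 1); they miss things now and then, are a little off and sometimes report something else, mostly with a low value. They report only what shows in the picture. A call takes as long as a camera call.
- finder.outline_of(camera, label): "pixels" (420x560 bool, what is visible of it) and "extent" ([left, top, right, bottom] in pixels, round what is visible of it).
- finder.spot_point(camera, label): "location" ([column, row] in pixels: a listed point, or the origin of a listed thing).
The state is a dict: "time_s": time; "q": joint angles; "qd": joint speeds; "effort": joint torques, N m; "eef_pos": TCP position; "ee_rot": TCP orientation; "contact_force": force on the tool from outside, world axes, zero at the start; "torque": the same for the moment, N m; "width": finger opening in mm.
Only numpy, scipy, OpenCV 4.12 (cv2) and the standard library are available. Lean on these libraries where they do the work, as an engineer would, in place of code of your own. Each camera call takes 0.05 s, during which the arm holds its last target. There are 200 camera calls.

## Task

Shut the lid of the sample cutter fully, then lock it: take the red-handled spring cotter and push its straight leg through the cross hole of the stud, from the front of the cutter, until the bow snaps over the stud and sits round it. Feel for the hole and do not force the cotter or bend its bow wide; leave it in place and leave the beaker, bottle and pipette where they are.

Things in the scene. Friction and masses are not known exactly. Their poses are not given: they have to be found in the camera images.
- cutter: White vegetable sample cutter with steel deck and bowl, 260 mm deep (its x), 240 mm wide, 122 mm high with the lid shut; it does not move. Origin: centre of its underside; z up, x from its front (blue panel, towards the robot) to the hinge at its back. At its front stands a rigid upright steel locking stud, 20 mm in diameter, with a level cross hole along the cutter's x.
- stud_foot (a point): On the stud's axis, level with the top of the shut lid (122 mm up, 100 mm in front of the cutter's centre); fixed. The stud's height is set by lock nuts and differs each time: its cross hole (7 mm square, slightly flared mouths) is centred 13 to 37 mm above this point, and its flat top is 18 mm above the hole's centre. Shut, the lid has a 36 mm opening round the stud.
- lid (a joint): Angle of the clear 8 mm thick lid about its back hinge, which lies 238 mm behind the stud's axis, level with the shut lid's top: 0 is shut, grows as it opens; rad. The hinge is stiff, so the lid stays where it is left; a few N downwards near the front edge lower it; it stops firmly at 0.
- lid_front (a point): On the lid's top face, middle of its width, 12 mm behind its front edge (26 mm in front of the stud's axis when shut); it moves with the lid. The lid is 238 mm wide and may be pressed anywhere beside the stud's opening.
- clip: Spring cotter (R clip) of 5 mm wire, lying flat, z up, 5 mm above what it lies on. Origin: middle of its rigid red grip loop, 10 mm thick, whose straight sides run along x from -12 to 8 mm, 27 mm over their outsides (y), closed by a round bend back to x = -25.5. x points along the straight leg, at y = -8.5, z = 0; the bow is on the +y side.
- leg_tip (a point): End of the cotter's straight leg (cut square, edge chamfered 0.7 mm), on its line (x = 80, y = -8.5, z = 0 mm in the clip's frame).
- clip_home (a point): The point of the leg's line where the stud's axis passes once the cotter is home (x = 40, y = -8.5, z = 0 mm in the clip's frame).
- bow (a joint): Opening of the cotter's sprung bow about its root at the loop (x = 8, y = 8.5 mm in the clip's frame); 0 is relaxed; rad. Its flared end (x about 70) meets the stud when the leg is already through. Riding over the stud opens it about 0.1 and takes a push of some 6 to 14 N along the leg; then it snaps back under 0.03, the push drops, and there is a firm stop at home.
- beaker: Open white plastic beaker, 72 mm wide at the rim, 85 mm high, standing; origin: centre of its underside. Leave it alone.
- reagent: Small amber bottle with blue cap, 42 mm wide, 75 mm high, standing; origin: centre of its underside. Leave it alone.
- pipette: White and blue pipette lying along its own x, about 240 mm long, 26 mm wide; origin: under its middle. Leave it alone.

How it is judged (in metres and radians):
On the way:
1. the lid is shut (lid joint under 0.03 rad) while the cotter is still clear of the stud (value of joint lid below 0.03 rad and horizontal distance between leg_tip and stud_foot above 0.03 m), for 0.2 s.
At the end, for the whole second after the job is handed in: Lid shut (under 0.03 rad); cotter's leg through the stud's cross hole from the front, stud's axis within 4 mm of the home point, bow closed round the stud (under 0.06 rad), cotter level within 0.4 rad, at rest; beaker, bottle and pipette within 20 mm of where they stood (value of joint lid below 0.03 rad and horizontal distance between clip_home and stud_foot below 0.004 m and height (world z) of clip_home between 0.132 and 0.1607 m and value of joint bow below 0.06 rad and x of clip in the frame of cutter below -0.12 m and angle between clip's own z axis and vertical below 0.4 rad and linear speed of clip below 0.02 m/s and distance of each of beaker, reagent, pipette from where it was at the start of the episode below 0.02 m); the robot touches nothing.
It fails at once if the cotter is forced against the stud or cutter (more than 28 N) (contact force between clip and cutter above 28 N).
It fails at once if the cotter's bow is bent wide open (more than 0.25 rad) (value of joint bow above 0.25 rad).
It fails at once if the beaker, bottle or pipette is pushed away by more than 20 mm (distance of any of beaker, reagent, pipette from where it was at the start of the episode above 0.02 m).
It also fails if it takes over 61 s, if anything falls off the work surface, if the arm or the gripper's body presses on something with over 40 N, if the wrist force passes 120 N, or if a joint passes its speed limit or range.

## Working session

There is one attempt and no reset: what is moved stays moved. The work goes in short steps, Python scripts to look and compute and a shell command to move; the robot and the scene stay as the last step left them, time stands still between calls to the robot, and variables do not carry over. Pictures are saved under pics/ and viewed, about 8 in all and at most 12, crops included, and the job is handed in when it is done.

```bash
ls; mkdir -p pics
cat > h.py <<'E'
import numpy as np, cv2
from rig import get_obs, imaging, order, finder
def ray(cam,px):
    c=imaging.get_calibration(cam);T=np.array(c["world_from_camera"])
    d=T[:3,:3]@np.array([(px[0]-c["cx"])/c["fx"],(px[1]-c["cy"])/c["fy"],1.]);return T[:3,3],d/np.linalg.norm(d)
def atz(cam,px,z):
    o,d=ray(cam,px);return o+d*(z-o[2])/d[2]
def tri(obs):
    A=0;b=0
    for o,d in obs:
        P=np.eye(3)-np.outer(d,d);A=A+P;b=b+P@o
    p=np.linalg.solve(A,b);return p,[np.linalg.norm((np.eye(3)-np.outer(d,d))@(p-o)) for o,d in obs]
def proj(cam,p):
    c=imaging.get_calibration(cam);T=np.linalg.inv(np.array(c["world_from_camera"]))
    q=T[:3,:3]@np.array(p)+T[:3,3];return q[0]/q[2]*c["fx"]+c["cx"],q[1]/q[2]*c["fy"]+c["cy"]
E
cat > a.py <<'E'
from h import *
np.set_printoptions(precision=1,suppress=True)
for cam in ["scene","top","wrist"]:
    im=imaging.get_image(cam);cv2.imwrite(f"pics/{cam}0.png",im)
    print(cam,np.array(imaging.get_calibration(cam)["world_from_camera"])[:3].round(2).tolist())
    for l in ["cutter","stud_foot","lid_front","clip","leg_tip","clip_home","beaker","reagent","pipette"]:
        r=finder.spot_point(cam,l)
        if r: print(l,r[0]["location"],round(r[0]["confidence"],2), atz(cam,r[0]["location"],5 if l in("clip","leg_tip","clip_home") else 0))
a=cv2.imread("pics/scene0.png");b=cv2.imread("pics/top0.png")
cv2.imwrite("pics/st0.png",cv2.resize(np.hstack([a,b]),(800,300)))
E
python3 a.py
```

```text
pics
scene [[-0.93, -0.28, 0.24, 379.34], [-0.36, 0.74, -0.57, 560.24], [-0.02, -0.62, -0.79, 842.21]]
cutter [256.5, 240.8] 0.7 [652.3  38.1   0. ]
stud_foot [294.7, 214.4] 0.97 [595.4 -67.3   0. ]
lid_front [292.8, 176.3] 0.93 [ 643.6 -185.4    0. ]
clip [390.4, 154.6] 0.71 [ 421.4 -349.     5. ]
leg_tip [361.6, 152.6] 0.7 [ 496.5 -329.5    5. ]
clip_home [374.4, 156.4] 0.55 [ 460.4 -327.1    5. ]
beaker [288.3, 387.0] 0.7 [466.5 323.    0. ]
reagent [204.4, 356.4] 0.58 [640.1 327.3   0. ]
pipette [309.4, 135.0] 0.49 [ 654.6 -353.3    0. ]
top [[0.01, -0.98, 0.2, 439.11], [-1.0, -0.01, 0.01, 10.38], [-0.0, -0.2, -0.98, 1079.6]]
cutter [271.3, 202.3] 0.56 [657.2  34.4   0. ]
stud_foot [273.5, 239.3] 0.79 [570.5  27.8   0. ]
lid_front [276.2, 226.1] 0.95 [601.2  22.1   0. ]
clip [438.5, 306.1] 0.88 [ 425.9 -341.9    5. ]
leg_tip [424.6, 271.1] 0.83 [ 502.7 -314.6    5. ]
clip_home [434.9, 291.6] 0.86 [ 457.5 -335.5    5. ]
beaker [145.5, 284.6] 0.72 [463.6 315.1   0. ]
reagent [147.7, 207.1] 0.94 [641.7 322.7   0. ]
pipette [435.3, 207.1] 0.63 [ 651.3 -348.     0. ]
wrist [[0.4, -0.87, -0.27, 338.56], [-0.91, -0.39, -0.12, -560.29], [-0.0, 0.29, -0.96, 386.08]]
```

View pics/st0.png

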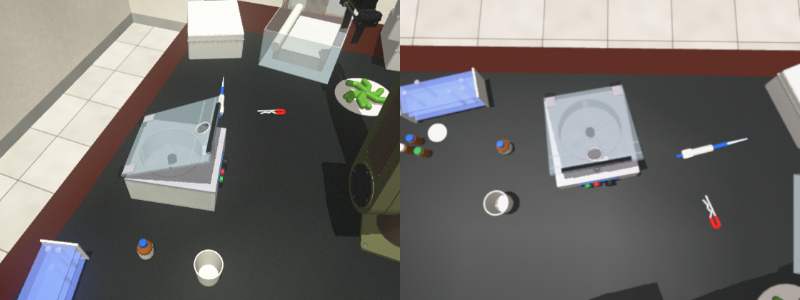

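Run:
```python
from h import *
np.set_printoptions(precision=3,suppress=True)
print("foot",tri([ray("scene",(294.7,214.4)),ray("top",(273.5,239.3))]))
print("front",tri([ray("scene",(292.8,176.3)),ray("top",(276.2,226.1))]))
o=get_obs();print(o["eef_pos"],o["ee_rot"],o["contact_force"],o["width"],o["time_s"])
for cam in["scene","top"]:
  imaging.get_image(cam)
  r=finder.outline_of(cam,"cutter");print(r[0]["extent"],r[0]["confidence"])
  r=finder.outline_of(cam,"clip");print(r[0]["extent"],r[0]["confidence"])
a=cv2.imread("pics/top0.png")[160:340,210:480];cv2.imwrite("pics/c1.png",cv2.resize(a,None,fx=2.9,fy=2.9,interpolation=2))
```

```text
foot (array([559.039,  26.448, 126.222]), [np.float64(3.964145483167549), np.float64(3.964145483167417)])
front (array([568.552,  19.95 , 232.091]), [np.float64(2.1969089616268582), np.float64(2.196908961626688)])
[ 261.923 -594.873  214.648] [[ 0.915  0.403 -0.   ]
 [ 0.403 -0.915  0.   ]
 [-0.    -0.    -1.   ]] [-0.089 -1.147 -0.205] 95.02600970487364 1.5
[168.8, 132.7, 319.5, 294.8] 0.76
[363.6, 154.1, 402.0, 160.8] 0.55
[205.0, 114.7, 340.9, 266.9] 0.8
[434.1, 282.0, 446.1, 320.2] 0.51
```

View pics/c1.png

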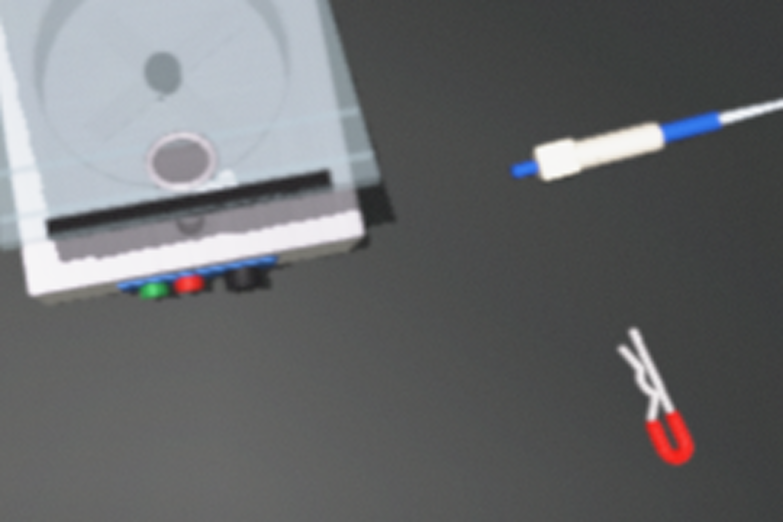

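The top view (2.9× crop) shows the lid part open, with the stud under it near crop (190,225). The clip lies clear at about (660,400), leg tip at (632,330), and points towards +x. Cutter yaw is about +0.17. I'll press the lid first.

```bash
R='0 1 -0.78 -0.45 0.154'; python3 -m creep '0 1 -0.78 -0.45 0.15; 0 1 -0.78 -0.45 0.15; 0 1 -0.78 -0.45 0.15; 0 1 -0.78 -0.45 0.15; 0 1 -0.78 -0.45 0.15; 0 1 -0.78 -0.45 0.15'
```

```text
time_s: 2.55
eef_pos: [382.6, -371.3, 305.3]
ee_rot: [[0.984, 0.18, 0.001], [0.18, -0.984, -0.002], [0.0, 0.002, -1.0]]
contact_force: [-0.6, 0.3, -0.1]
width: 40.4
```

```bash
python3 -m creep '0 0.8 -1 0 0; 0 0.8 -1 0 0; 0 0.8 -1 0 0; 0 0.8 -1 0 0; 0 0.8 -1 0 0; 0 0.8 -1 0 0';python3 -m creep '0 0.42 -0.51 0 0; 0 0.42 -0.51 0 0; 0 0.42 -0.51 0 0; 0 0.42 -0.51 0 0'
```

```text
time_s: 3.3
eef_pos: [503.6, -146.8, 303.9]
ee_rot: [[0.984, 0.179, -0.002], [0.179, -0.984, -0.002], [-0.002, 0.001, -1.0]]
contact_force: [0.0, 1.1, 0.2]
width: 0.4
time_s: 3.8
eef_pos: [567.8, -33.3, 303.0]
ee_rot: [[0.984, 0.178, -0.003], [0.178, -0.984, -0.002], [-0.003, 0.002, -1.0]]
contact_force: [0.2, 0.4, 0.3]
width: 0.1
```

Run:
```python
from h import *
cv2.imwrite("pics/top2.png",imaging.get_image("top"));cv2.imwrite("pics/w2.png",imaging.get_image("wrist"))
print(get_obs()["eef_pos"])
cv2.imwrite("pics/v2.png",np.hstack([cv2.resize(cv2.imread("pics/w2.png"),(400,300)),cv2.resize(cv2.imread("pics/top2.png")[140:320,170:410],(400,300))]))
```

```text
[567.51769924 -33.5895078  303.35945889]
```

View pics/v2.png

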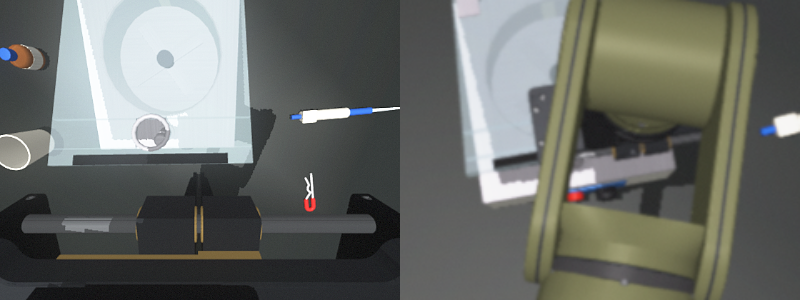

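Run:
```python
from h import *
p=get_obs()["eef_pos"]
for q in [(p[0],p[1],p[2]),(p[0],p[1],233),(p[0]+20,p[1]+3.5,233),(559,26,122),(559,26,177)]: print(q,np.array(proj("wrist",q))*400/560)
for l in ["stud_foot","lid_front"]: print(l,[(np.array(r["location"])*400/560,r["confidence"]) for r in finder.spot_point("wrist",l)[:1]])
r=finder.spot_point("wrist","lid_front")[0]["location"]; print(tri([ray("wrist",r),ray("scene",(292.8,176.3)),ray("top",(276.2,226.1))]))
r=finder.spot_point("wrist","stud_foot")[0]["location"]; print(tri([ray("wrist",r),ray("scene",(294.7,214.4)),ray("top",(273.5,239.3))]),atz("wrist",r,122))
```

```text
(np.float64(567.517699244657), np.float64(-33.58950779902762), np.float64(303.3594588942859)) [199.56743091 183.91454943]
(np.float64(567.517699244657), np.float64(-33.58950779902762), 233) [199.24766683 158.0146675 ]
(np.float64(587.517699244657), np.float64(-30.089507799027622), 233) [199.35646571 141.8429088 ]
(559, 26, 122) [163.91127058 135.47533577]
(559, 26, 177) [158.04757053 144.00878268]
stud_foot [(array([165.07142857, 133.71428571]), 0.94)]
lid_front [(array([151.        , 151.92857143]), 0.94)]
(array([567.16714045,  22.78504088, 236.90847936]), [np.float64(2.289096995061901), np.float64(2.560383914137307), np.float64(3.6086318516145655)])
(array([560.62144451,  25.41736337, 122.73306918]), [np.float64(2.0468346561204194), np.float64(3.250006440723624), np.float64(5.069378797124444)]) [562.54821916  25.469918   122.        ]
```

```bash
python3 -m creep '0 0.12 0 0 0; 0 0.12 0 0.2 0; 0 0.12 0 0.35 0; 0 0.12 0 0.4 0;0 0.12 0 0.45 0; 0 0.12 0 0.5 0;0 0.12 0 0.55 0; 0 0.12 0 0.6 0';python3 -m creep '0 0 0 0.05 0; 0 0 0 0.1 0; 0 0 0 0.15 0;0 0 0 0.2 0; 0 0 0 0.24 0'
```

```text
time_s: 5.1
eef_pos: [591.3, -28.7, 183.5]
ee_rot: [[0.984, 0.178, -0.001], [0.178, -0.984, -0.002], [-0.001, 0.002, -1.0]]
contact_force: [-1.4, -0.6, 1.3]
width: 0.1
time_s: 5.72
eef_pos: [591.0, -28.8, 134.6]
ee_rot: [[0.984, 0.178, -0.001], [0.178, -0.984, -0.002], [-0.002, 0.002, -1.0]]
contact_force: [-0.3, 0.4, 0.4]
width: 0.5
```

```bash
python3 -m creep '0 0 0 0.03 0; 0 0 0 0.05 0;0 0 0 0.06 0; 0 0 0 0.06 0'
python3 - <<'E'
from h import *
cv2.imwrite("pics/w3.png",imaging.get_image("wrist"));
cv2.imwrite("pics/s3.png",imaging.get_image("scene"));
cv2.imwrite("pics/v3.png",np.hstack([cv2.resize(cv2.imread("pics/w3.png"),(400,300)),cv2.resize(cv2.imread("pics/s3.png")[110:320,150:430],(400,300))]))
print(get_obs()["contact_force"])
E
```

```text
time_s: 6.22
eef_pos: [591.2, -28.8, 122.6]
ee_rot: [[0.984, 0.178, -0.001], [0.178, -0.984, -0.002], [-0.001, 0.002, -1.0]]
contact_force: [0.4, -0.5, 0.0]
width: 0.4
[-0.09583834  0.69880958  0.11513292]
```

View pics/v3.png

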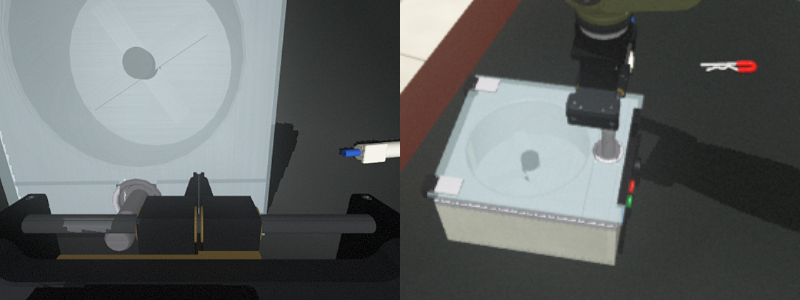

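The lid is down, with the stud standing through its opening (scene half ≈(607,140)). I'll press on to the firm stop.

```bash
python3 -m creep '0 0 0 0.015 0; 0 0 0 0.03 0;0 0 0 0.03 0;0 0 0 0.03 0'
```

```text
time_s: 6.82
eef_pos: [591.7, -28.8, 122.1]
ee_rot: [[0.984, 0.178, -0.0], [0.178, -0.984, -0.002], [-0.001, 0.002, -1.0]]
contact_force: [-11.7, 1.3, 21.6]
width: 0.5
```

```bash
python3 -m creep '0 0 0 -0.2 0; 0 0 0 -0.4 0;0 0 0 -0.4 0;0 0 0 -0.4 0'
python3 - <<'E'
from h import *
np.set_printoptions(precision=2,suppress=True)
fs=[]
for c in ["wrist","scene","top"]:
    cv2.imwrite(f"pics/{c}4.png",imaging.get_image(c))
    for l in ["stud_foot","lid_front","cutter"]:
        r=finder.spot_point(c,l)
        if r: print(c,l,r[0]["location"],r[0]["confidence"],atz(c,r[0]["location"],0 if l=="cutter" else 122))
a=cv2.imread("pics/wrist4.png");cv2.imwrite("pics/w4.png",a)
E
```

```text
time_s: 7.32
eef_pos: [591.2, -28.6, 201.3]
ee_rot: [[0.984, 0.178, -0.001], [0.178, -0.984, -0.002], [-0.002, 0.002, -1.0]]
contact_force: [-0.1, 0.7, -0.6]
width: 0.5
wrist stud_foot [216.2, 237.5] 0.66 [562.22  24.47 122.  ]
wrist lid_front [221.5, 262.6] 0.69 [537.92  16.6  122.  ]
wrist cutter [227.9, 124.3] 0.83 [656.96  45.95   0.  ]
scene stud_foot [292.7, 214.7] 0.59 [567.77  25.85 122.  ]
scene lid_front [306.9, 219.0] 0.72 [536.26  26.18 122.  ]
scene cutter [252.8, 242.3] 0.94 [658.74  45.07   0.  ]
top stud_foot [274.1, 238.8] 0.72 [556.66  24.61 122.  ]
top lid_front [278.1, 247.2] 0.77 [539.62  16.19 122.  ]
top cutter [268.5, 201.3] 0.74 [659.51  41.01   0.  ]
```

View pics/w4.png

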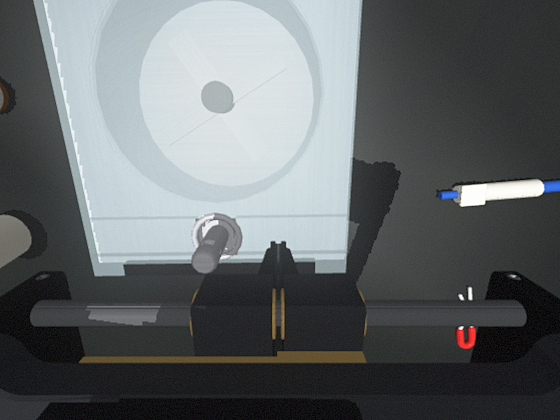

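Run:
```python
from h import *
np.set_printoptions(precision=3,suppress=True)
g=cv2.cvtColor(cv2.imread("pics/wrist4.png"),cv2.COLOR_BGR2GRAY).astype(float)
def fit(xs0,ys,win=9):
    pts=[]
    for x0,y in zip(xs0,ys):
        xi=int(round(x0));s=cv2.GaussianBlur(g,(5,5),1)[y,xi-win:xi+win+1];d=np.abs(np.diff(s));k=d.argmax()
        if d[k]>8: pts.append(atz("wrist",(xi-win+k+.5,y),122)[:2])
    return np.array(pts)
ys=np.arange(10,260,6)
for n,(a,b) in {"R":((360,0),(347,273)),"L":((35,0),(93,275))}.items():
    x=np.interp(ys,[a[1],b[1]],[a[0],b[0]]);P=fit(x,ys)
    vx,vy,x0,y0=cv2.fitLine(P.astype(np.float32),cv2.DIST_HUBER,0,.01,.01).ravel()
    s=np.sign(vx);print(n,len(P),np.arctan2(vy*s,vx*s),(x0,y0),np.abs((P-[x0,y0])@[-vy,vx]).mean())
# front corners
print([atz("wrist",p,122) for p in [(93,275),(347,273)]])
```

```text
R 42 0.19150315 (np.float32(649.61694), np.float32(-81.01069)) 0.21459293718804856
L 42 0.19374183 (np.float32(628.3224), np.float32(159.4832)) 0.1877381632869445
[array([503.24 , 135.934, 122.   ]), array([ 548.647, -102.596,  122.   ])]
```

```bash
python3 -m creep '0 -0.1 -0.29 0 0; 0 -0.1 -0.29 0 0;0 -0.1 -0.29 0 0'
```

```text
time_s: 8.3
eef_pos: [561.9, 24.9, 202.2]
ee_rot: [[0.984, 0.178, 0.0], [0.178, -0.984, -0.003], [-0.0, 0.003, -1.0]]
contact_force: [-0.1, -0.5, 0.0]
width: 0.5
```

```bash
python3 -m creep '0 0 0 0.06 0; 0 0 0 0.11 0;0 0 0 0.11 0' | grep -E 'pos|force'; python3 -m creep '0 0 0 0.03 0; 0 0 0 0.03 0' | grep -E 'pos|force'
```

```text
eef_pos: [561.0, 24.4, 178.1]
contact_force: [-0.5, 0.8, -0.3]
eef_pos: [561.9, 24.1, 173.7]
contact_force: [-1.4, -0.6, 4.0]
```

```bash
python3 -m creep '0 0 0 0.02 0; 0 0 0 0.02 0' | grep -E 'pos|force'
```

```text
eef_pos: [562.1, 24.1, 173.7]
contact_force: [-9.3, 1.0, 16.4]
```

```bash
python3 -m creep '0.6 0 0 -0.1 -0.008; 0.6 0 0 -0.1 -0.008; 0.6 0 0 -0.1 -0.008;0.6 0 0 0 -0.008;0.6 0 0 0.14 -0.008;0.6 0 0 0.14 -0.008;0.6 0 0 0.14 -0.008' | grep -E 'pos|force|width|rot'; python3 -m creep '0 0 0 0 0; 0 0 0 0 0;0 0 0 0 0;0 0 0 0 0;0 0 0 0 0;0 0 0 0 0' 3
```

```text
eef_pos: [561.8, 24.0, 145.1]
ee_rot: [[0.982, 0.19, -0.002], [0.19, -0.982, -0.003], [-0.002, 0.002, -1.0]]
contact_force: [0.3, 0.0, 0.0]
width: 56.4
time_s: 10.8
eef_pos: [562.2, 22.7, 145.4]
ee_rot: [[0.982, 0.19, -0.001], [0.19, -0.982, -0.006], [-0.002, 0.005, -1.0]]
contact_force: [2.5, -4.8, -0.6]
width: 19.8
```

```bash
python3 -m creep '0.6 0 0 0 0;0.6 0 0 0 0;0.6 0 0 -0.3 0; 0.6 0 0 -0.5 0;0.6 -0.4 0.5 -0.5 0;0.6 -0.75 1 -0.5 0;0.6 -0.75 1 -0.5 0;0.6 -0.75 1 -0.5 0' |grep -E 'pos|width'; python3 -m creep '0.6 -0.57 0.75 0 0; 0.6 -0.57 0.75 0 -0.16;0.6 -0.57 0.75 0 -0.16;0.6 -0.57 0.75 0 -0.16;0.6 -0.57 0.75 0 -0.16;0.6 -0.57 0.75 0 -0.16'
```

```text
eef_pos: [452.1, -202.7, 246.9]
width: 56.8
time_s: 12.55
eef_pos: [369.5, -370.4, 247.7]
ee_rot: [[0.903, 0.43, 0.0], [0.43, -0.903, -0.005], [-0.002, 0.004, -1.0]]
contact_force: [0.7, -0.1, 0.8]
width: 56.9
```

```bash
cat > m.py <<'E'
from h import *
import sys
np.set_printoptions(precision=2,suppress=True)
n=sys.argv[1]
o=get_obs();im=imaging.get_image("wrist");cv2.imwrite(f"pics/{n}.png",im)
for l in ["clip","leg_tip","clip_home"]:
    r=finder.spot_point("wrist",l)
    if r: print(l,r[0]["location"],r[0]["confidence"],atz("wrist",r[0]["location"],5))
R=np.array(o["ee_rot"]);print(o["eef_pos"],R[:,0])
# red loop outline at top edge z=10 approx: minAreaRect
hsv=cv2.cvtColor(im,cv2.COLOR_BGR2HSV);m=(((hsv[...,0]<8)|(hsv[...,0]>172))&(hsv[...,1]>150)&(hsv[...,2]>90)).astype(np.uint8)
k,lab,st,ce=cv2.connectedComponentsWithStats(m);i=1+st[1:,4].argmax();ys,xs=np.where(lab==i)
print(st[i]);P=np.array([atz("wrist",(x,y),6)[:2] for x,y in zip(xs,ys)])
np.save("P.npy",P)
(c,s,a)=cv2.minAreaRect(P.astype(np.float32));print("rect",c,s,a)
E
python3 m.py w5
```

```text
clip [277.6, 134.8] 0.94 [ 427.95 -342.13    5.  ]
leg_tip [287.9, 76.9] 0.72 [ 498.92 -323.06    5.  ]
clip_home [284.5, 107.4] 0.6 [ 463.55 -335.54    5.  ]
[ 369.5  -370.43  247.73] [ 0.9   0.43 -0.  ]
[267 129  20  29 317]
rect (417.09490966796875, -345.96783447265625) (37.404022216796875, 26.123268127441406) 24.922204971313477
```

View pics/w5.png

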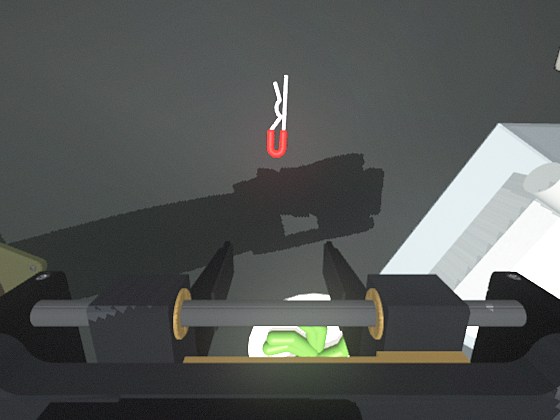

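```bash
python3 -m creep '0.6 0.09 0 0.3 0;0.6 0.09 0 0.6 0; 0.6 0.09 0 0.75 0; 0.6 0.09 0 0.75 0'|grep -E 'pos|time';python3 m.py w6
python3 - <<'E'
import cv2,numpy as np
a=cv2.imread('pics/w6.png')[40:240,180:380];cv2.imwrite('pics/w6c.png',cv2.resize(a,None,fx=3,fy=3))
E
```

```text
time_s: 13.25
eef_pos: [384.5, -361.4, 94.8]
clip [277.4, 167.6] 0.86 [ 425.22 -344.69    5.  ]
clip_home [291.9, 121.8] 0.68 [ 466.98 -340.09    5.  ]
[ 384.53 -361.41   94.84] [ 0.9   0.43 -0.  ]
[265 177  29  21 240]
rect (409.51141357421875, -354.8058776855469) (18.14457893371582, 24.71586036682129) 12.813950538635254
```

View pics/w6c.png

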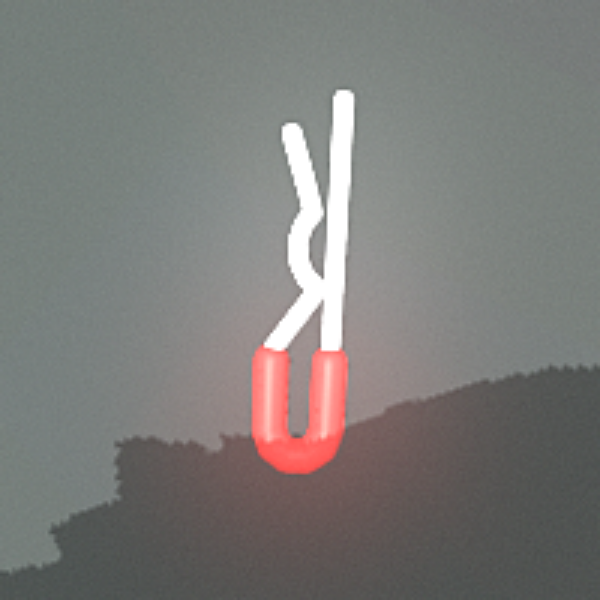

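Run:
```python
from h import *
np.set_printoptions(precision=2,suppress=True)
f=lambda x,y,z=5:atz("wrist",(180+x/3-.33,40+y/3-.33),z)[:2]
im=cv2.imread("pics/w6.png").astype(int)[40:240,180:380]
# leg centroid per row (white)
P=[]
for r in range(36,70):
    xs=np.where(im[r,107:122].min(1)>225)[0]+107
    if len(xs): P.append(atz("wrist",(180+xs.mean(),40+r),5)[:2])
P=np.array(P);vx,vy,x0,y0=cv2.fitLine(P.astype(np.float32),cv2.DIST_HUBER,0,.01,.01).ravel()
s=np.sign(vx);d=np.array([vx,vy])*s;n=np.array([-d[1],d[0]]);print("heading",np.arctan2(d[1],d[0]),len(P))
tip=f(343,90);end=f(300,472);l=f(252,385);r=f(348,385);print(tip,end,l,r,np.linalg.norm(l-r))
print("tip-based origin",tip-80*d+8.5*n,"leg len",(tip-end)@d,"legline",np.array([x0,y0])@n,"loopmid line",(l+r)/2@n, end@n)
org=end+25.5*d;print("end-based",org)
o=get_obs();R=np.array(o["ee_rot"]);print(np.arctan2(R[1,0],R[0,0]))
```

```text
heading 0.39884484 34
[ 504.65 -323.35] [ 401.81 -359.64] [ 420.02 -334.8 ] [ 432.5  -360.99] 29.016133000457913
tip-based origin [ 427.63 -346.59] leg len 108.8531334896702 legline -494.3227 loopmid line -486.1290228973738 -487.45356613241347
end-based [ 425.31 -349.73]
0.4451654732997031
```

```bash
python3 -m creep '0.6 0.193 0.027 0.1 0.029;0.6 0.193 0.027 0.3 0.029;0.6 0.193 0.027 0.4 0.029;0.6 0.193 0.027 0.455 0.029;0.6 0.193 0.027 0.459 0.029;0.6 0.193 0.027 0.459 0.029';python3 -m creep '0.1 0 0 0 0;0.1 0 0 0 0; 0.1 0 0 0 0; 0.1 0 0 0 0;0.1 0 0 0 0' 15
```

```text
time_s: 14.2
eef_pos: [425.0, -354.9, 10.0]
ee_rot: [[0.921, 0.389, 0.005], [0.389, -0.921, -0.01], [0.0, 0.011, -1.0]]
contact_force: [0.6, 0.4, 0.0]
width: 57.1
time_s: 14.82
eef_pos: [425.1, -354.7, 10.3]
ee_rot: [[0.921, 0.389, 0.005], [0.389, -0.921, -0.01], [0.0, 0.011, -1.0]]
contact_force: [-0.9, 1.6, 3.7]
width: 12.6
```

```bash
python3 - <<'E'
from h import *
o=get_obs();print(np.round(o["q"],3),np.round(o["qd"],3),np.round(o["effort"],1),o["width"],o["contact_force"],o["eef_pos"])
imaging.get_image("wrist")
E
python3 -m creep '0.6 0 0 -0.05 0;0.6 0 0 -0.05 0;0.6 0 0 -0.05 0;0.6 0 0 -0.05 0' 15
```

```text
[-0.79   0.127  2.02  -0.004  0.984  0.383] [ 0.001  0.001  0.001 -0.001 -0.002  0.001] [ -0.6 -34.2 -29.5  -0.1  -0.6  -0. ] 12.63944493114751 [-0.90580656  1.62871993  3.72048499] [ 425.12956006 -354.70694157   10.2584839 ]
time_s: 15.38
eef_pos: [424.9, -354.6, 20.0]
ee_rot: [[0.921, 0.389, 0.004], [0.389, -0.921, -0.01], [0.0, 0.011, -1.0]]
contact_force: [0.3, -0.0, 0.2]
width: 45.9
```

```bash
python3 -m creep '0.6 0 0 -0.2 0;0.6 -0.2 0 -0.37 0;0.6 -0.2 0 -0.37 0;0.6 -0.2 0 -0.37 0;0.6 -0.2 0 -0.37 0' |grep -E "pos|rot|time"
cat > loc.py <<'E'
from h import *
import sys
np.set_printoptions(precision=2,suppress=True)
o=get_obs();im=imaging.get_image("wrist");cv2.imwrite(f"pics/{sys.argv[1]}.png",im)
def col(lo,hi,z):
    P=[]
    r=finder.outline_of("wrist","clip");m=r[0]["pixels"]
    return m
hsv=cv2.cvtColor(im,cv2.COLOR_BGR2HSV)
red=(((hsv[...,0]<10)|(hsv[...,0]>170))&(hsv[...,1]>90)&(hsv[...,2]>120))[:240,180:380]
ys,xs=np.where(red);R=np.array([atz("wrist",(x+180,y),5)[:2] for x,y in zip(xs,ys)])
wh=(im[:240,180:380].min(2)>225);ys,xs=np.where(wh);W=np.array([atz("wrist",(x+180,y),5)[:2] for x,y in zip(xs,ys)])
g=np.array(o["ee_rot"])[:2,0];h0=np.arctan2(g[1],g[0]);print("tool",o["eef_pos"],"head",h0)
# iterate: leg = white points with least n in slices along d
d=np.array([np.cos(h0),np.sin(h0)])
for _ in range(4):
    n=np.array([-d[1],d[0]]);u=W@d;v=W@n;L=[]
    for a in np.arange(u.max()-65,u.max()-3,2):
        k=(u>=a)&(u<a+2)
        if k.any():
            vv=v[k];q=vv[vv<vv.min()+5];L.append((a+1,q.min()+2.5))
    L=np.array(L);s,c=np.polyfit(L[:,0],L[:,1],1);d=d+s*n;d/=np.linalg.norm(d)
n=np.array([-d[1],d[0]]);leg=np.median(W[:,:]@n) if 0 else s*L[:,0].mean()+c
print("heading",np.arctan2(d[1],d[0]),"tip u",(W@d).max(),"red u",(R@d).min(),(R@d).max(),"v leg",leg,"red v",(R@n).min(),(R@n).max())
ut=((W@d).max()-80+(R@d).min()+25.5)/2;v=((R@n).min()+(R@n).max())/2
org=ut*d+v*n;print("origin",org,"grasp(-5)",org-5*d)
t=org-5*d-o["eef_pos"][:2];gy=np.array(o["ee_rot"])[:2,1];print("tool shares tx,ty",t@g/200,t@gy/200,"turn",(h0-np.arctan2(d[1],d[0]))/(np.pi/2))
a=im[40:240,180:380];cv2.imwrite(f"pics/{sys.argv[1]}c.png",cv2.resize(a,None,fx=3,fy=3))
E
python3 loc.py w7
```

```text
time_s: 16.0
eef_pos: [387.5, -368.2, 92.2]
ee_rot: [[0.921, 0.389, 0.003], [0.389, -0.921, -0.007], [-0.0, 0.008, -1.0]]
tool [ 387.46 -368.23   92.16] head 0.39976871237138034
heading 0.3998012539295785 tip u 336.2131735707801 red u 230.41644029232208 268.0767605042363 v leg -500.4245012366233 red v -505.98232910830717 -478.26576660479145
origin [ 427.42 -353.64] grasp(-5) [ 422.82 -355.59]
tool shares tx,ty 0.187463417971451 0.010597774587416318 turn -2.0716599372593552e-05
```

```bash
python3 -m creep '0.6 0.187 0.01 0.1 0;0.6 0.187 0.01 0.25 0;0.6 0.187 0.01 0.36 0;0.6 0.187 0.01 0.36 0;0.6 0.187 0.01 0.36 0' | grep -E "pos|rot|time|force";python3 -m creep '0.6 0 0 0.04 0;0.6 0 0 0.085 0;0.6 0 0 0.085 0;0.6 0 0 0.085 0' | grep -E "pos|rot|time|force"; python3 -c "
from h import *
o=get_obs();print(np.round(o['q'],3))"
```

```text
time_s: 16.68
eef_pos: [423.4, -356.1, 20.6]
ee_rot: [[0.921, 0.39, 0.003], [0.39, -0.921, -0.007], [-0.0, 0.008, -1.0]]
contact_force: [-0.9, -0.1, 0.2]
time_s: 17.18
eef_pos: [423.4, -356.4, 3.6]
ee_rot: [[0.921, 0.39, 0.003], [0.39, -0.921, -0.008], [-0.0, 0.008, -1.0]]
contact_force: [0.2, 0.1, -0.1]
[-0.795  0.138  2.021 -0.004  0.975  0.378]
```

```bash
python3 -m creep '0.15 0 0 0.005 0;0.15 0 0 0.005 0; 0.15 0 0 0.005 0; 0.15 0 0 0.005 0;0.15 0 0 0.005 0;0.15 0 0 0.005 0' 30
```

```text
time_s: 17.92
eef_pos: [423.4, -356.4, 2.6]
ee_rot: [[0.921, 0.39, 0.003], [0.39, -0.921, -0.008], [-0.0, 0.008, -1.0]]
contact_force: [1.2, 0.4, 0.7]
width: 25.9
```

```bash
python3 -m creep '0.15 0 0 -0.1 0;0.15 0 0 -0.3 0; 0.15 0 0 -0.6 0;0.15 0 0 -0.8 0;0.15 0.2 -0.4 -0.8 0.05;0.15 0.42 -0.8 -0.8 0.13;0.15 0.42 -0.8 -0.8 0.13;0.15 0.42 -0.8 -0.8 0.13' ; python3 -c "
from h import *
cv2.imwrite('pics/w8.png',imaging.get_image('wrist'))"
```

```text
time_s: 18.92
eef_pos: [438.2, -172.2, 162.6]
ee_rot: [[0.98, 0.2, 0.005], [0.2, -0.98, -0.008], [0.003, 0.009, -1.0]]
contact_force: [-0.1, -0.4, -0.2]
width: 26.1
```

View pics/w8.png

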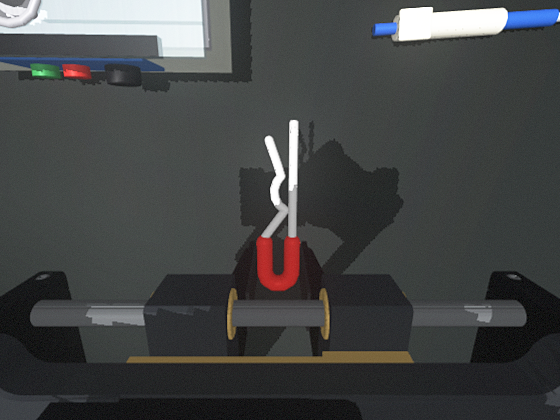

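```bash
cat > pp.py <<'E'
from h import *
import sys
np.set_printoptions(precision=2,suppress=True)
o=get_obs();R=np.array(o["ee_rot"]);p=np.array(o["eef_pos"])
for t in [(85,8.5,-2.4),(85,8.5,0.6),(85,11.5,-2.4),(82,8.5,-2.4),(13+4,8.5,-2.4),(-20.5,0,-2.4)]: print(t,np.array(proj("wrist",p+R@np.array(t))))
im=imaging.get_image("wrist")[100:240,250:310].astype(int)
for r in range(18,136,12):
    xs=np.where(im[r].min(1)>140)[0];xs=xs[xs>34];print(r+100,xs.min()+250 if len(xs) else None,xs.max()+250 if len(xs) else None,end=" | ")
E
python3 pp.py
```

```text
(85, 8.5, -2.4) [295.36 118.22]
(85, 8.5, 0.6) [295.06 118.25]
(85, 11.5, -2.4) [300.84 118.22]
(82, 8.5, -2.4) [295.26 123.93]
(17, 8.5, -2.4) [293.32 234.17]
(-20.5, 0, -2.4) [279.35 287.77]
118 None None | 130 289 297 | 142 289 297 | 154 289 297 | 166 289 297 | 178 289 296 | 190 288 296 | 202 289 295 | 214 285 295 | 226 289 295 |
```

```bash
python3 -m creep '0.15 0.17 -0.44 0 0.01;0.15 0.33 -0.88 0 0.01;0.15 0.33 -0.88 0 0.01;0.15 0.33 -0.88 0 0.01;0.15 0.33 -0.88 0 0.01'
```

```text
time_s: 19.65
eef_pos: [468.9, 9.4, 161.3]
ee_rot: [[0.984, 0.18, 0.005], [0.18, -0.984, -0.01], [0.003, 0.01, -1.0]]
contact_force: [0.7, -0.0, -1.5]
width: 26.1
```

```bash
python3 -m creep '0.15 -0.08 0 0 -0.007;0.15 -0.08 -0.018 0.02 -0.007;0.15 -0.08 -0.018 0.041 -0.007;0.15 -0.08 -0.018 0.041 -0.007;0.15 -0.08 -0.018 0.041 -0.007'; python3 pp.py
python3 - <<'E'
from h import *
ims=[cv2.imread if 0 else imaging.get_image(c) for c in("wrist","scene","top")]
for c,i in zip("wst",ims): cv2.imwrite(f"pics/{c}9.png",i)
v=cv2.resize(ims[0][0:250,180:380],(480,600),interpolation=2)
print(proj("scene",(562.5,24,156)))
x,y=map(int,proj("scene",(540,20,150)));s=cv2.resize(ims[1][y-45:y+45,x-24:x+24],(320,600),interpolation=2)
cv2.imwrite("pics/v9.png",np.hstack([v,s]))
E
```

```text
time_s: 20.27
eef_pos: [452.8, 9.9, 153.0]
ee_rot: [[0.982, 0.19, 0.004], [0.19, -0.982, -0.01], [0.003, 0.01, -1.0]]
contact_force: [0.4, -0.0, 0.1]
width: 26.3
(85, 8.5, -2.4) [295.3  118.24]
(85, 8.5, 0.6) [295.   118.28]
(85, 11.5, -2.4) [300.78 118.25]
(82, 8.5, -2.4) [295.2  123.96]
(17, 8.5, -2.4) [293.27 234.15]
(-20.5, 0, -2.4) [279.31 287.74]
118 None None | 130 289 297 | 142 289 298 | 154 289 297 | 166 289 297 | 178 290 296 | 190 289 296 | 202 289 295 | 214 285 295 | 226 289 295 | (np.float64(295.6055800274362), np.float64(204.40143621818834))
```

View pics/v9.png

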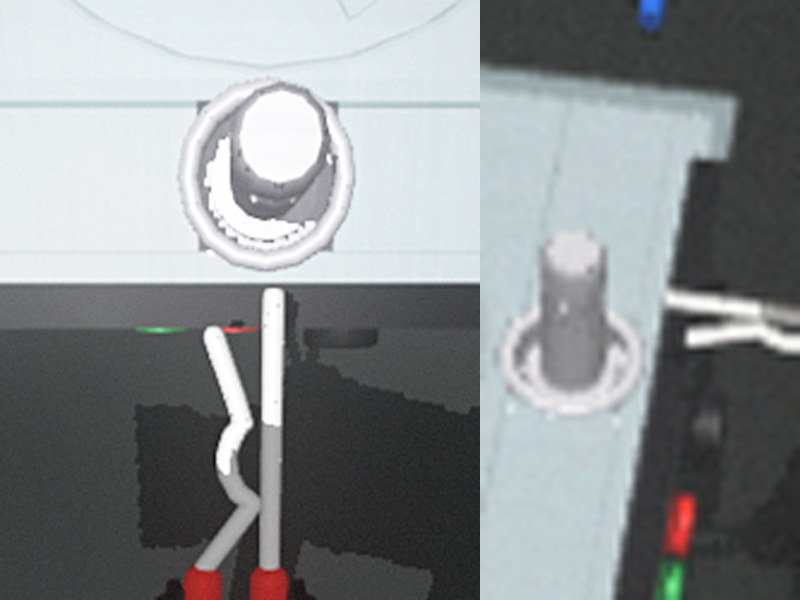

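Run:
```python
from h import *
im=cv2.imread("pics/w9.png");f=200/480
# stud-top blob
m=(im[:250,180:380].min(2)>235).astype(np.uint8);k,l,st,ce=cv2.connectedComponentsWithStats(m)
i=l[int(137*f),int(282*f)];print(st[i],ce[i]);c=ce[i]+[180,0]
ys,xs=np.where(l==i);e=cv2.minEnclosingCircle(np.c_[xs,ys].astype(np.float32));print(e)
n=np.array([-.1908,.9816]);d=np.array([.9816,.1908])
j=l[int(330*f),int(273*f)];print(st[j],ce[j])
o=get_obs();p=np.array(o["eef_pos"][:2])
for nm,q,z in [("stud",c,173.7),("stud2",np.array(e[0])+[180,0],173.7),("legtip",np.array([180+273*f,292*f]),155.7),("legmid",np.array([180+272*f,400*f]),155.7),("legbase",np.array([180+270*f,550*f]),155.7)]:
    w=atz("wrist",q,z)[:2];print(nm,q,w,"u,v",w@d,w@n)
print("tcp",p@d,p@n)
```

```text
[100  38  34  38 984] [116.46646341  56.41565041]
((116.51498413085938, 56.447566986083984), 18.614286422729492)
[110 120   7  57 372] [112.99731183 148.54569892]
stud [296.46646341  56.41565041] [564.17149959  24.27347171] u,v 558.4221224026433 -83.81708228964837
stud2 [296.51498413  56.44756699] [564.16282935  24.24864586] u,v 558.4088749237881 -83.83979706422448
legtip [293.75       121.66666667] [535.85179954  18.44417009] u,v 529.5112740855915 -84.13572599406568
legmid [293.33333333 166.66666667] [511.61898438  13.55659217] u,v 504.7917928576249 -84.30975135025197
legbase [292.5        229.16666667] [474.12571844   6.15345444] u,v 466.5758843320657 -84.42295619856115
tcp 446.34968572482273 -76.5121629315744
```

```bash
python3 -m creep '0.15 0.03 -0.001 0 0;0.15 0.06 -0.001 0 0;0.15 0.085 -0.001 0 0;0.15 0.085 -0.001 0 0' | grep -E "time|pos|force|rot"; python3 -m creep '0.15 0.01 0 0 0;0.15 0.02 0 0 0;0.15 0.025 0 0 0' | grep -E "pos|force"
```

```text
time_s: 20.98
eef_pos: [469.7, 13.6, 153.2]
ee_rot: [[0.982, 0.191, 0.005], [0.191, -0.982, -0.01], [0.003, 0.01, -1.0]]
contact_force: [0.7, 0.7, -0.4]
eef_pos: [474.7, 14.6, 153.2]
contact_force: [-0.7, 0.3, -0.7]
```

```bash
python3 -m creep '0.15 0.01 0 0 0;0.15 0.02 0 0 0;0.15 0.025 0 0 0' | grep -E "pos|force"; python3 -m creep '0.15 0.01 0 0 0;0.15 0.02 0 0 0' | grep -E "pos|force|rot"
```

```text
eef_pos: [479.8, 15.5, 153.3]
contact_force: [-0.0, 1.3, -0.6]
eef_pos: [483.9, 16.3, 153.3]
ee_rot: [[0.982, 0.191, 0.005], [0.191, -0.982, -0.01], [0.003, 0.01, -1.0]]
contact_force: [-0.2, -0.3, -0.7]
```

```bash
python3 -m creep '0.15 0.015 0 0 0;0.15 0.03 0 0 0;0.15 0.04 0 0 0;0.15 0.04 0 0 0' | grep -E "pos|force|width"
python3 - <<'E'
from h import *
i=imaging.get_image("wrist");cv2.imwrite("pics/w10.png",i);cv2.imwrite("pics/w10c.png",cv2.resize(i[20:250,180:380],(520,598),interpolation=2))
E
```

```text
eef_pos: [491.8, 17.9, 153.3]
contact_force: [-0.4, -0.6, -0.6]
width: 26.3
```

View pics/w10c.png

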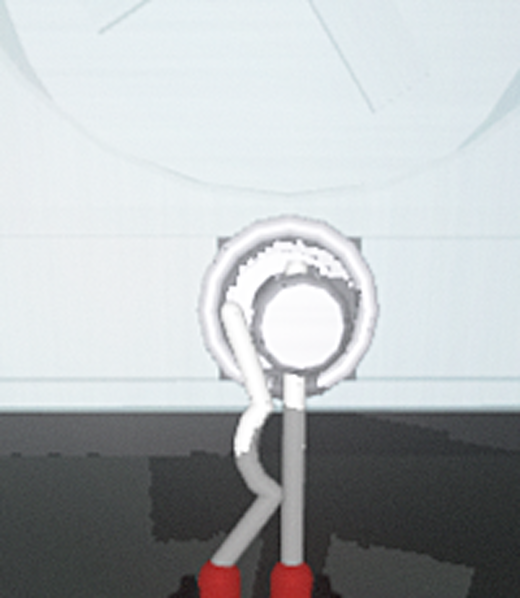

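```bash
python3 -m creep '0.15 0.015 0 0 0;0.15 0.03 0 0 0;0.15 0.03 0 0 0' 45| grep -E "pos|force|width"; python3 -m creep '0.15 0.012 0 0 0;0.15 0.025 0 0 0;0.15 0.025 0 0 0' | grep -E "pos|force|rot"
```

```text
eef_pos: [497.6, 19.4, 153.0]
contact_force: [-0.6, 1.7, -1.5]
width: 26.1
eef_pos: [502.2, 20.5, 152.6]
ee_rot: [[0.981, 0.191, 0.003], [0.192, -0.981, -0.009], [0.001, 0.009, -1.0]]
contact_force: [-1.8, 1.7, -1.1]
```

```bash
python3 -m creep '0.15 0.012 0 0 0;0.15 0.025 0 0 0;0.15 0.03 0 0 0' | grep -E "pos|force|width"; python3 -m creep '0.15 0.012 0 0 0;0.15 0.025 0 0 0;0.15 0.025 0 0 0' | grep -E "pos|force|rot"
```

```text
eef_pos: [507.8, 21.7, 152.4]
contact_force: [-3.5, 1.2, -0.5]
width: 25.8
eef_pos: [514.6, 22.9, 153.1]
ee_rot: [[0.981, 0.191, 0.007], [0.191, -0.981, -0.008], [0.005, 0.009, -1.0]]
contact_force: [3.1, 2.8, -1.6]
```

```bash
python3 -m creep '0.15 0.012 0 0 0;0.15 0.02 0 0 0;0.15 0.02 0 0 0' | grep -E "pos|force|width"; python3 -m creep '0.15 0.01 0 0 0;0.15 0.015 0 0 0;0.15 0.015 0 0 0' | grep -E "time|pos|force|rot"
```

```text
eef_pos: [518.7, 23.7, 153.4]
contact_force: [-2.6, 2.4, 0.5]
width: 26.1
time_s: 24.78
eef_pos: [519.4, 23.9, 152.7]
ee_rot: [[0.982, 0.191, 0.001], [0.191, -0.981, -0.009], [-0.001, 0.009, -1.0]]
contact_force: [-9.3, 0.3, 3.6]
```

```bash
python3 -m creep '0.15 0.01 0 0 0;0.15 0.014 0 0 0;0.15 0.014 0 0 0' | grep -E "time|pos|force|rot"
python3 - <<'E'
from h import *
i=imaging.get_image("wrist");cv2.imwrite("pics/w11.png",i);s=imaging.get_image("scene")
x,y=map(int,proj("scene",(540,20,150)))
cv2.imwrite("pics/w11c.png",np.hstack([cv2.resize(i[60:290,180:380],(480,552),interpolation=2),cv2.resize(s[y-46:y+46,x-26:x+26],(312,552),interpolation=2)]))
E
```

```text
time_s: 25.15
eef_pos: [519.6, 24.1, 152.1]
ee_rot: [[0.982, 0.191, -0.006], [0.191, -0.981, -0.01], [-0.008, 0.008, -1.0]]
contact_force: [-9.9, -0.4, 3.8]
```

View pics/w11c.png

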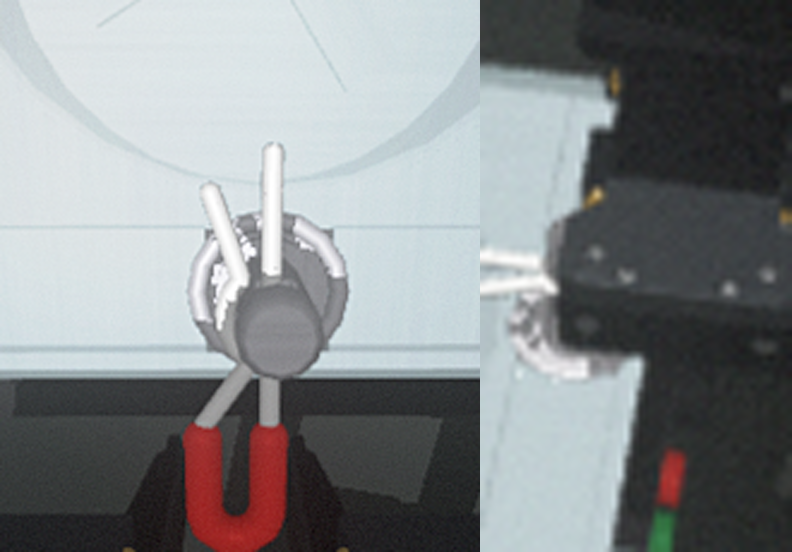

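The leg comes out behind the stud (tip ≈(272,150)), and the bow is closed round it. I'll relax the push, release and rise.

```bash
python3 -m creep '0.15 0 0 0 0;0.15 0 0 0 0' 8| grep -E "pos|force"; python3 -m creep '0.5 0 0 0 0;0.5 0 0 0 0;0.5 0 0 0 0;0.5 0 0 0 0;0.5 0 0 -0.1 0;0.5 0 0 -0.3 0;0.5 -0.2 0 -0.5 0;0.5 -0.2 0 -0.5 0'
python3 - <<'E'
from h import *
np.set_printoptions(precision=2,suppress=True)
o=get_obs()
i=imaging.get_image("wrist");cv2.imwrite("pics/w12.png",i)
d=np.array([.9816,.1908]);n=np.array([-.1908,.9816])
for l in ["clip","leg_tip","clip_home","stud_foot"]:
    r=finder.spot_point("wrist",l)
    if r: w=atz("wrist",r[0]["location"],122 if l=="stud_foot" else 155.7)[:2];print(l,r[0]["location"],r[0]["confidence"],w@d,w@n)
s=imaging.get_image("scene")
x,y=map(int,proj("scene",(540,20,150)))
cv2.imwrite("pics/w12c.png",np.hstack([cv2.resize(i[60:290,180:380],(480,552),interpolation=2),cv2.resize(s[y-46:y+46,x-26:x+26],(312,552),interpolation=2)]))
for l,p0 in [("beaker",(464,315)),("reagent",(641,323)),("pipette",(652,-349))]:
    imaging.get_image("top");r=finder.spot_point("top",l)
    if r: print(l,atz("top",r[0]["location"],0),p0)
E
```

```text
eef_pos: [520.0, 23.8, 152.2]
contact_force: [-0.4, 1.1, -0.6]
time_s: 26.5
eef_pos: [482.6, 16.9, 259.0]
ee_rot: [[0.982, 0.191, 0.006], [0.191, -0.982, -0.011], [0.003, 0.012, -1.0]]
contact_force: [0.0, 0.3, -0.0]
width: 47.4
clip [288.7, 125.2] 0.74 555.4980226133648 -84.32303360276816
leg_tip [285.4, 76.6] 0.65 593.7979270005704 -80.79939431410818
clip_home [285.6, 122.6] 0.95 556.7068014716236 -81.13205029174068
stud_foot [283.2, 124.0] 0.65 554.6613476275485 -79.79928748677975
beaker [466.72 313.26   0.  ] (464, 315)
reagent [644.56 320.54   0.  ] (641, 323)
pipette [ 658.16 -348.83    0.  ] (652, -349)
```

View pics/w12c.png

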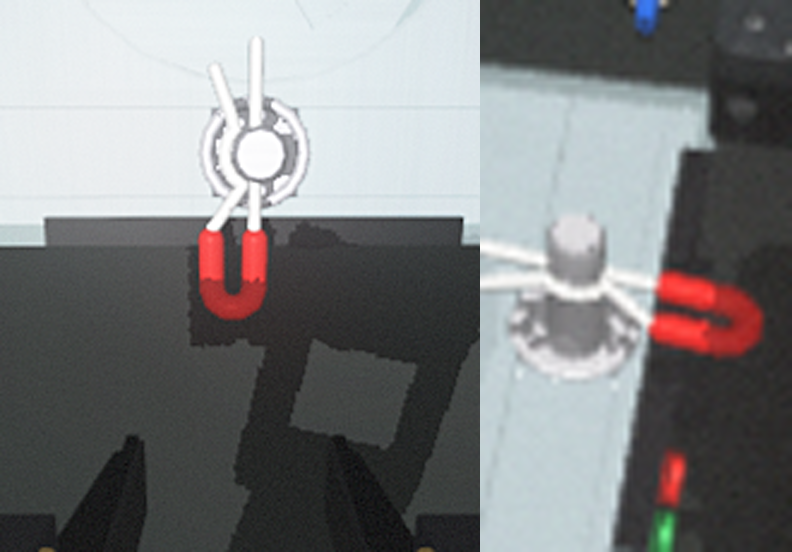

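Run:
```python
from h import *
d=np.array([.9816,.1908]);n=np.array([-.1908,.9816]);f=1/2.4
for nm,x,y,z in [("tip",257,38,155.7),("end",234,320,155.7),("stud",261,153,173.7)]:
    w=atz("wrist",(180+x*f,60+y*f),z)[:2];print(nm,w@d,w@n)
```

```text
tip 594.1052236173928 -82.12094544324964
end 493.6888675032815 -74.26294480575787
stud 556.2861167265339 -83.21060464508687
```

```bash
python3 -c "
from h import *
order.close_job();print(get_obs()['time_s'])"
```

```text
the job is handed in; nothing more can be done
the job is handed in; nothing more can be done
```

I shut the lid, put the cotter through the stud's cross hole from the front, and handed the job in at about 27 s of the 61 s allowed. No verdict was reported.

- **Lid:** I pressed it down to a firm stop, with the fingertips at z = 122.1 mm and about 22 N, before picking up the cotter.
- **Stud:** Touching its top at z = 173.7 mm put the hole centre at about 155.7 mm. Closing the fingers lightly on it gave its sideways position to within about 1 mm of the camera's.
- **Cotter:** The leg went in with no noticeable force. I read at most about 4 N between steps as the bow rode over the stud, less than the 6–14 N described. It then sprang forward and met a firm stop at about 10 N.

**Last checks**
- The last picture shows the leg through the stud and the bow closed round it. My measurement puts the home point within about 1 mm of the stud's axis along the leg.
- The robot is clear of everything, with its force reading near zero. The beaker, bottle and pipette were found within about 7 mm of where they started, which is about what the camera can resolve.

**What failed or disagreed**
- The first grasp closed too high and nudged the cotter about 6 mm on the table; the second held.
- In the last picture the cotter measured about 5% short, possibly from a slight droop. The hole's play should limit that to about 0.1 rad, against the 0.4 allowed.
- The finder's stud and clip points in that picture were off by several mm, so I measured from the picture itself.

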